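# Sort the pottery for the next firings

### The arm

A 7-joint arm with a two-finger parallel gripper is mounted at the origin on the work surface. World frame = base frame: x ahead of the robot, y to its left, z up, the work surface at z = 0. Lengths are in m, angles in rad, forces in N, time in s.
With the tool pointing down it reaches from about 0.425 to 0.925 m from the base axis. Payload 6.8 kg.
Tool frame: the origin (TCP) lies at the very end of the fingers, on their centre line; the grasp point (between the pads) lies 19 mm behind it; z points along the fingers, y is the line along which they close (so a half turn about z gives the same grasp; the last joint's range is limited). The gripper opens to 85 mm and grips with 20 to 120 N. Pads are 22 mm wide; open, the fingers measure 114 mm over their backs; the gripper's body (76 mm by 85 mm) begins 54 mm behind the grasp point. The pads swing forward as they close: fully open they stand 13 mm farther back than shut.
Start: joints at [1.19, 0.477, 0.022, 1.555, -0.011, 1.109, -0.083], TCP at [0.182, -0.65, 0.209] pointing down, gripper open.
Joint ranges: [-2.96, 2.96], [-0.34, 2.1], [-1.41, 1.46], [0.24, 2.44], [-1.37, 4.51], [0.17, 1.92], [-2.96, 2.96]. Speed limits (rad/s): [2.39, 2.39, 3.14, 3.14, 3.14, 3.14, 3.14].

### API

Orientations are given as a unit quaternion [w, x, y, z].
In Python, from station import bot gives the robot as it stands. The module is installed in compiled form; this text tells all that it offers.
- The arm moves only by the shell command python3 -m jog 'ROWS' [OPENING] [FORCE]. ROWS is JSON, a list of rows, each a list of 4 numbers: the shift along the tool's x, y, z in cm, then the turn about the tool's z in rad. In form: [[x, y, z, spin], ...]. A call has 1 to 20 rows; each row is the pose to reach, as a shift and turn from the pose commanded when the call began, along the tool's axes at that moment; what a row does not reach only later rows make up. A row lasts 1/12 s, in which the tool goes at most 41.7 mm and 7.16 degrees, less where a joint would pass 70% of its speed; a pose out of reach is approached as far as the arm can. A call with a gripper value outside its range is refused whole. OPENING is the closure, from -1 (fully open) to 1 (shut), set as the call begins (- or left out, the last holds). The fingers move at their own pace and stop on an object; FORCE is the grip in N (left out, the last holds). Time passes only in rows, so rows that repeat a pose let the fingers close. It gives the time, the measured TCP pose, the force, the opening and the grip force at its end, in the units of the state.
- bot.get_obs(): the state, without advancing time (a new reading comes with each control period).
- bot.read_camera(name): name is "scene" or "top"; returns a dict with "pixels" (400x640x3 uint8, red, green, blue), "depth" (400x640 float32, m along the optical axis (not along the pixel's ray), 0 where there is no reading), "fovy" (degrees; the focal length in pixels is half the picture's height over the tangent of half this angle, whatever the lens; pixels are square), "cx", "cy" (the principal point, pixels), "distortion" ([k1, k2, p1, p2, k3] as OpenCV has them; the pictures are not rectified), "pose" (4x4, takes a point from camera to world coordinates). Camera axes: x right, y down, z forward; pixel columns grow to the right and rows downward; lengths in m; the calibration is good to about 2 mm. A picture is of the moment at which its call begins.
- bot.hand_in(): hands the job in; it is judged then, once.
The state is a dict: "t": time; "q": joint angles; "joint_vel": joint speeds; "joint_torque": joint torques, N m; "eef_pos": TCP position; "tool_rot": TCP orientation; "contact_force": force on the tool from outside, world axes, zero at the start; "torque": the same for the moment, N m; "gripper_width": opening from 0.0 (shut) to 1.0 (fully open); "grasp_force": force on a finger pad.
Only numpy, scipy, OpenCV 4.12 (cv2) and the standard library are available. Lean on these libraries where they do the work, as an engineer would, in place of code of your own. Each camera call takes 0.05 s, during which the arm holds its last target. There are 200 camera calls.

### The job

Sort the pieces on the bench for the next firings: stand both unglazed terracotta pieces on the wooden ware board, both blue-glazed pieces on the dark kiln shelf with at least a centimetre of air between them so they cannot fuse, and the cream kiln post in the green box. Everything must end upright, with its whole foot on its place and released; set the pieces down rather than dropping them, knock nothing over, and leave the glaze jar and the yellow bowl where they are.

Things in the scene. Friction and masses are not known exactly. Their poses are not given: they have to be found in the camera images.
- clay_pot: Small unglazed terracotta (orange-brown) pot: round cup 50 mm across at the rim, 40 mm across the foot, 42 mm high, 5 mm wall, no handle, about 90 g. Stands upright on the table at the start. Origin: centre of the underside; z up.
- clay_house: Small unglazed terracotta (orange-brown) model house with a darker brown roof: 46 mm long (x) by 40 mm wide (y), plain vertical walls up to 34 mm, pitched roof with its ridge along x up to 53 mm high; can be gripped across either pair of walls; about 110 g. Stands upright on the table at the start. Origin: centre of the underside; z up.
- blue_pot: Small blue-glazed pot: round cup 50 mm across at the rim, 40 mm across the foot, 42 mm high, 5 mm wall, no handle, about 90 g. Stands upright on the table at the start. Origin: centre of the underside; z up.
- blue_house: Small blue-glazed model house with a dark navy roof: 46 mm long (x) by 40 mm wide (y), plain vertical walls up to 34 mm, pitched roof with its ridge along x up to 53 mm high; can be gripped across either pair of walls; about 110 g. Stands upright on the table at the start. Origin: centre of the underside; z up.
- kiln_post: Kiln post: plain cream-coloured upright cylinder, 36 mm across, 65 mm high, about 120 g. Stands upright on the table at the start. Origin: centre of the underside; z up.
- ware_board: Wooden ware board, fixed, flat with no rim: 110 mm (x) by 150 mm (y), 18 mm thick. Origin: centre of the underside, so its top is at z = 18 mm in its frame; y along its long side.
- kiln_shelf: Kiln shelf, a dark grey, nearly black flat slab, fixed, no rim: 110 mm (x) by 150 mm (y), 15 mm thick. Origin: centre of the underside, so its top is at z = 15 mm in its frame; y along its long side.
- post_box: Open green plastic box, fixed: 120 mm by 120 mm outside, walls 4 mm thick, 30 mm high, floor 4 mm thick (inner floor at z = 4 mm). Origin: centre of the underside; axes along the sides.
- glaze_jar: Bystander: loose amber glaze jar with a white cap and paper label, 52 mm across, 68 mm high. Origin: centre of the underside. Leave it alone.
- water_bowl: Bystander: loose small yellow bowl, 64 mm across, 40 mm high. Origin: centre of the underside. Leave it alone. (Unlisted things are fixed: flat ones no more than 25 mm high, and equipment at the far and side edges of the table, all of it beyond x = 0.8 m or beyond 0.57 m to either side, up to 0.25 m high.)
Not all that is in view belongs to the job. What is shaped like the kiln_post but pink or red is not meant.

How it is judged:
At the end, for the whole second after the job is handed in: Terracotta pieces stand on the ware board, blue ones on the kiln shelf (centres within 40 mm across and 60 mm along it, blue centres over 55 mm apart), the post on the floor of the green box (within 42 mm); all upright to 0.15 rad, at that height to 6 mm, at rest and released (x of clay_pot in the frame of ware_board between -0.04 and 0.04 m and y of clay_pot in the frame of ware_board between -0.06 and 0.06 m and z of clay_pot in the frame of ware_board between 0.012 and 0.024 m and angle between each of clay_pot, clay_house, blue_pot, blue_house, kiln_post's own z axis and vertical below 0.15 rad and linear speed of each of clay_pot, clay_house, blue_pot, blue_house, kiln_post below 0.02 m/s and angular speed of each of clay_pot, clay_house, blue_pot, blue_house, kiln_post below 0.2 rad/s and contact force between each of clay_pot, clay_house, blue_pot, blue_house, kiln_post and the fingers below 0.05 N and x of clay_house in the frame of ware_board between -0.04 and 0.04 m and y of clay_house in the frame of ware_board between -0.06 and 0.06 m and z of clay_house in the frame of ware_board between 0.012 and 0.024 m and x of blue_pot in the frame of kiln_shelf between -0.04 and 0.04 m and y of blue_pot in the frame of kiln_shelf between -0.06 and 0.06 m and z of blue_pot in the frame of kiln_shelf between 0.009 and 0.021 m and x of blue_house in the frame of kiln_shelf between -0.04 and 0.04 m and y of blue_house in the frame of kiln_shelf between -0.06 and 0.06 m and z of blue_house in the frame of kiln_shelf between 0.009 and 0.021 m and x of kiln_post in the frame of post_box between -0.042 and 0.042 m and y of kiln_post in the frame of post_box between -0.042 and 0.042 m and z of kiln_post in the frame of post_box between -0.002 and 0.01 m and horizontal distance between blue_pot and blue_house above 0.055 m); the robot touches nothing.
It fails at once if the glaze jar was pushed more than 25 mm from its place (distance of glaze_jar from where it was at the start of the episode above 0.025 m).
It fails at once if the yellow bowl was pushed more than 25 mm from its place (distance of water_bowl from where it was at the start of the episode above 0.025 m).
It fails at once if a piece was knocked over (angle between any of clay_pot, clay_house, blue_pot, blue_house, kiln_post's own z axis and vertical above 1.1 rad).
It fails at once if a piece was dropped or thrown (moving freely at over 0.6 m/s) ((linear speed of clay_pot above 0.6 m/s and contact force between clay_pot and the fingers below 0.05 N) or (linear speed of clay_house above 0.6 m/s and contact force between clay_house and the fingers below 0.05 N) or (linear speed of blue_pot above 0.6 m/s and contact force between blue_pot and the fingers below 0.05 N) or (linear speed of blue_house above 0.6 m/s and contact force between blue_house and the fingers below 0.05 N) or (linear speed of kiln_post above 0.6 m/s and contact force between kiln_post and the fingers below 0.05 N)).
It also fails if it takes over 120 s, if anything falls off the work surface, if the arm or the gripper's body presses on something with over 40 N, if the wrist force passes 120 N, or if a joint passes its speed limit or range.

## Working session

There is one attempt and no reset: what is moved stays moved. The work goes in short steps, Python scripts to look and compute and a shell command to move; the robot and the scene stay as the last step left them, time stands still between calls to the robot, and variables do not carry over. Pictures are saved under pics/ and viewed, at most 14 in all, crops included, and the job is handed in when it is done.

```bash
mkdir -p pics && cat > h.py <<'E'
import numpy as np, cv2
from station import bot
def cam(n):
    c=bot.read_camera(n); f=200/np.tan(np.radians(c['fovy'])/2)
    c['K']=np.array([[f,0,c['cx']],[0,f,c['cy']],[0,0,1]]); c['D']=np.array(c['distortion'],float); c['pose']=np.array(c['pose']); return c
def rays(c,uv):
    p=cv2.undistortPoints(np.array(uv,float).reshape(-1,1,2),c['K'],c['D'])[:,0]
    return np.c_[p,np.ones(len(p))]
def plane(c,uv,z):
    d=rays(c,uv)@c['pose'][:3,:3].T; o=c['pose'][:3,3]
    return o+d*((z-o[2])/d[:,2])[:,None]
def cloud(c):
    v,u=np.mgrid[:400,:640]; r=rays(c,np.c_[u.ravel(),v.ravel()])*c['depth'].reshape(-1,1)
    return (r@c['pose'][:3,:3].T+c['pose'][:3,3]).reshape(400,640,3)
def save(c,name): cv2.imwrite('pics/'+name,cv2.cvtColor(c['pixels'],cv2.COLOR_RGB2BGR))
E
python3 - <<'E'
from h import *
for n in ('scene','top'):
    c=cam(n); save(c,n+'0.png'); print(n,c['pose'].round(3),c['fovy'],c['D'])
o=bot.get_obs(); print(o)
E
```

```text
scene [[-0.41   0.741 -0.531  1.078]
 [ 0.912  0.343 -0.226  0.234]
 [ 0.014 -0.577 -0.816  0.817]
 [ 0.     0.     0.     1.   ]] 53.01163699947358 [0.01481176 0.         0.         0.         0.        ]
top [[-0.028 -0.995  0.099  0.454]
 [-0.999  0.03   0.016 -0.004]
 [-0.019 -0.098 -0.995  1.095]
 [ 0.     0.     0.     1.   ]] 52.420321048785965 [0.00617618 0.         0.         0.         0.        ]
{'t': 0.1, 'q': array([ 1.18988335,  0.47773697,  0.02233035,  1.55632795, -0.01149347,
        1.10934121, -0.08310178]), 'joint_vel': array([ 0.00206916, -0.00216493, -0.00034589, -0.00117675, -0.00113437,
        0.00033846, -0.00038946]), 'joint_torque': array([ 4.08487118e-03, -5.97759712e+01,  1.61299881e+00, -2.81955063e+01,
        1.26615641e-02,  5.00901660e-03, -7.17640688e-06]), 'eef_pos': array([ 0.1817106 , -0.64948613,  0.20852005]), 'tool_rot': array([-8.24253399e-04,  9.90708501e-01,  1.35999841e-01, -1.75471480e-04]), 'contact_force': array([ 0.51915709, -0.25169433,  0.59532738]), 'torque': array([-0.00197093,  0.00212806, -0.00392734]), 'grasp_force': 0.0, 'gripper_width': 0.9985705865755048}
```

View pics/top0.png

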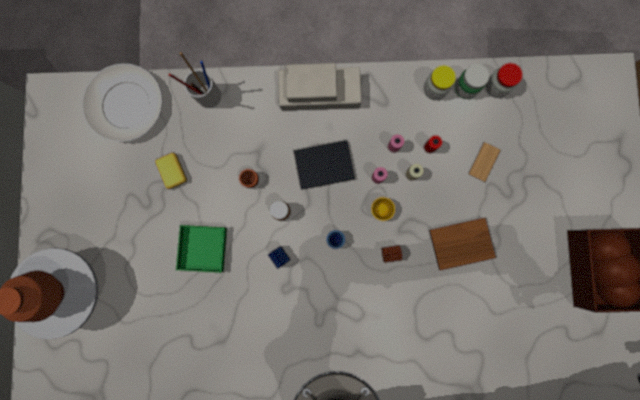

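View pics/scene0.png

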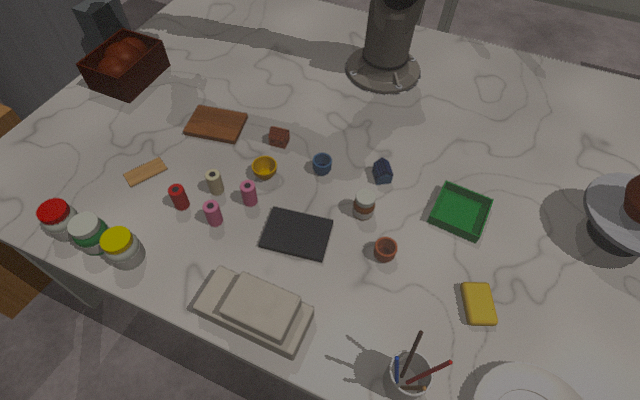

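Top view: terracotta pot (249,178), terracotta house (391,254), blue pot (336,240), blue house (279,258), glaze jar (280,211), bowl (383,209), board (463,243), shelf (325,164), box (202,248). Post-like pieces: cream (415,172), pink (397,143) and (380,175), red (433,144). The cream one fits the description by colour; I'll confirm it in a crop.

```bash
python3 - <<'E'
from h import *
cs={n:cam(n) for n in('top','scene')}
c=cs['top']; im=cv2.cvtColor(c['pixels'],cv2.COLOR_RGB2BGR)
s=cs['scene'];im2=cv2.cvtColor(s['pixels'],cv2.COLOR_RGB2BGR)
cv2.imwrite('pics/crop.png',np.hstack([cv2.resize(im[120:200,360:460],(400,320),interpolation=3),cv2.resize(im2[150:230,150:250],(400,320),interpolation=3)]))
P={n:cloud(cs[n]) for n in cs}
print('table z',[np.nanpercentile(P[n][...,2][cs[n]['depth']>0],[20,50]) for n in cs])
# components on height map in top
Pt=P['top']; z=Pt[...,2]
m=((z>0.007)&(z<0.1)&(c['depth']>0)).astype(np.uint8)
m[:115]=0; m[:,:150]=0; m[:,520:]=0; m[290:]=0
n,L,st,ce=cv2.connectedComponentsWithStats(m)
hsv=cv2.cvtColor(im,cv2.COLOR_BGR2HSV)
for i in range(1,n):
    if st[i,4]<40: continue
    q=L==i; zz=z[q]; zt=np.percentile(zz,97)
    tp=q&(z>zt-0.008)
    uv=np.argwhere(tp)[:,::-1].astype(np.float32)
    w=plane(c,uv,zt)[:,:2].astype(np.float32)
    (rc,sz,an)=cv2.minAreaRect(w); cc,r=cv2.minEnclosingCircle(w)
    print(ce[i].round(),st[i,4],'hsv',np.median(hsv[q],0),'ztop %.3f'%zt,'rect',np.round(rc,4),np.round(sz,3),round(an,1),'circ',np.round(cc,4),round(r,4),'n',len(w))
# scene clouds, same
Ps=P['scene'];z=Ps[...,2]
m=((z>0.007)&(z<0.1)&(s['depth']>0)).astype(np.uint8)
m[:100]=0;m[270:]=0;m[:,:120]=0;m[:,500:]=0
n,L,st,ce=cv2.connectedComponentsWithStats(m)
for i in range(1,n):
    if st[i,4]<40: continue
    q=L==i; zt=np.percentile(z[q],97); tp=q&(z>zt-.008)
    w=Ps[tp][:,:2].astype(np.float32); (rc,sz,an)=cv2.minAreaRect(w)
    print('S',ce[i].round(),st[i,4],'ztop %.3f'%zt,np.round(rc,4),np.round(sz,3),round(an,1))
E
```

```text
table z [array([-0.00450436, -0.0007319 ]), array([-0.0031937 , -0.00034744])]
[153. 119.] 68 hsv [ 26.   7. 149.] ztop 0.031 rect [0.7946 0.4727] [0.006 0.039] 56.8 circ [0.7938 0.4714] 0.0196 n 33
[395. 143.] 214 hsv [169. 102. 115.] ztop 0.068 rect [ 0.7071 -0.1736] [0.033 0.034] 88.1 circ [ 0.7074 -0.1741] 0.0181 n 149
[433. 144.] 234 hsv [  2.  207.   98.5] ztop 0.067 rect [ 0.7014 -0.2706] [0.033 0.034] 87.0 circ [ 0.7024 -0.271 ] 0.0183 n 152
[324. 165.] 2235 hsv [110.  36.  37.] ztop 0.018 rect [0.6626 0.0166] [0.11  0.149] 9.7 circ [0.6632 0.0168] 0.0901 n 2177
[171. 171.] 755 hsv [ 29. 145. 151.] ztop 0.028 rect [0.6571 0.4282] [0.088 0.058] 22.0 circ [0.6561 0.4282] 0.0494 n 650
[414. 172.] 214 hsv [ 27.  47. 117.] ztop 0.067 rect [ 0.6302 -0.2185] [0.033 0.034] 87.3 circ [ 0.6304 -0.2191] 0.0178 n 149
[379. 175.] 196 hsv [168.  99. 122.] ztop 0.067 rect [ 0.6253 -0.1267] [0.033 0.034] 87.8 circ [ 0.6242 -0.1271] 0.018 n 147
[248. 179.] 248 hsv [  9. 168.  81.] ztop 0.043 rect [0.6281 0.2167] [0.047 0.046] 43.8 circ [0.628  0.2164] 0.0249 n 113
[383. 209.] 346 hsv [ 22. 22
[... 1058 characters left out ...]
42 ztop 0.042 [ 0.5381 -0.1381] [0.063 0.063] 53.4
S [382. 170.] 435 ztop 0.053 [0.4205 0.1373] [0.05  0.023] 34.1
S [214. 181.] 357 ztop 0.067 [ 0.6328 -0.2237] [0.035 0.034] 45.5
S [248. 192.] 351 ztop 0.067 [ 0.6278 -0.1319] [0.036 0.035] 42.2
S [462. 211.] 897 ztop 0.031 [0.4487 0.3448] [0.12  0.125] 85.4
S [178. 196.] 393 ztop 0.067 [ 0.7055 -0.2756] [0.037 0.033] 37.8
S [363. 203.] 592 ztop 0.070 [0.5417 0.1299] [0.045 0.045] 57.1
S [212. 212.] 396 ztop 0.067 [ 0.7118 -0.1789] [0.033 0.035] 71.5
S [296. 233.] 2826 ztop 0.018 [0.6668 0.0124] [0.113 0.151] 9.7
S [130. 250.] 803 ztop 0.086 [ 0.8597 -0.2838] [0.059 0.022] 38.2
S [385. 249.] 433 ztop 0.043 [0.6315 0.2151] [0.05  0.048] 71.5
```

View pics/crop.png

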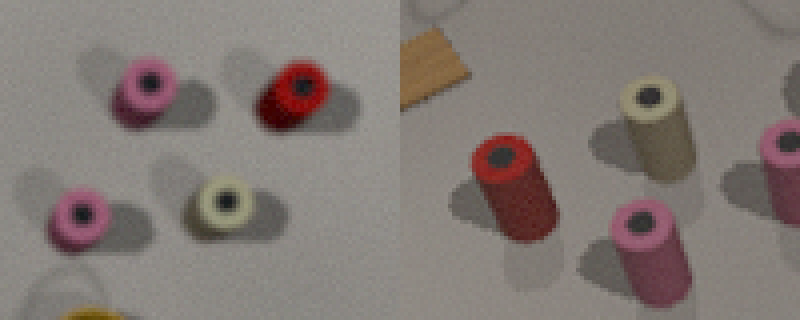

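The cream post at top (415,172) / scene (214,182) is the only cream one, so it is the kiln post. The two views agree to about 5 mm and the sizes match, so I use the averages. Next is a helper that turns targets into jog shifts.

```bash
cat > go.py <<'E'
import sys, numpy as np
from scipy.spatial.transform import Rotation as R
from station import bot
# usage: go.py x y z theta_deg  -> shift cm in tool axes and spin (theta = heading of tool x)
def shift(x,y,z,th):
    o=bot.get_obs(); M=R.from_quat(np.roll(o['tool_rot'],-1)).as_matrix()
    d=M.T@(np.array([x,y,z])-o['eef_pos'])*100
    now=np.arctan2(M[1,0],M[0,0]); s=-(np.radians(th)-now); s=(s+np.pi)%(2*np.pi)-np.pi
    print('at',o['eef_pos'].round(4),'th',np.degrees(now).round(1),'t',round(o['t'],2),'tilt',(M[2,2]+1).round(5),'SHIFT',d.round(2),'spin',s.round(3),'w',round(o['gripper_width'],2),'F',round(o['grasp_force'],1))
def place(P,yaw,xl,yl):
    c,s=np.cos(np.radians(yaw)),np.sin(np.radians(yaw)); return P[0]+c*xl-s*yl, P[1]+s*xl+c*yl
if __name__=='__main__':
    a=list(map(float,sys.argv[1:])); shift(*a)
E
python3 go.py 0.421 -0.1545 0.12 93
python3 -c "
from go import *
for n,P,y,k in(('board',(.442,-.342),10.7,.04),('shelf',(.665,.0145),9.7,.04)):
  print(n,np.round(place(P,y,0,k),4),np.round(place(P,y,0,-k),4))"
```

```text
at [ 0.1818 -0.6497  0.2088] th 15.6 t 0.2 tilt 0.0 SHIFT [ 36.38 -41.23   8.92] spin -1.35 w 1.0 F 0.0
board [ 0.4346 -0.3027] [ 0.4494 -0.3813]
shelf [0.6583 0.0539] [ 0.6717 -0.0249]
```

```bash
python3 -m jog '[[36.4,-41.2,6,-1.35],[36.4,-41.2,6,-1.35],[36.4,-41.2,6,-1.35],[36.4,-41.2,6,-1.35],[36.4,-41.2,6,-1.35],[36.4,-41.2,6,-1.35],[36.4,-41.2,6,-1.35],[36.4,-41.2,6,-1.35],[36.4,-41.2,6,-1.35],[36.4,-41.2,6,-1.35],[36.4,-41.2,6,-1.35],[36.4,-41.2,6,-1.35],[36.4,-41.2,6,-1.35],[36.4,-41.2,6,-1.35],[36.4,-41.2,6,-1.35],[36.4,-41.2,6,-1.35],[36.4,-41.2,6,-1.35],[36.4,-41.2,6,-1.35],[36.4,-41.2,6,-1.35]]' -1 40; python3 go.py 0.421 -0.1545 0.006 93
```

```text
t: 1.78
eef_pos: [0.4209, -0.1566, 0.1494]
tool_rot: [0.0, 0.689, 0.724, -0.0]
contact_force: [-0.3, 0.9, 0.4]
gripper_width: 0.998
grasp_force: 0.0
at [ 0.4209 -0.1566  0.1494] th 92.8 t 1.78 tilt 0.0 SHIFT [ 0.21  0.02 14.34] spin -0.003 w 1.0 F 0.0
```

```bash
python3 -m jog '[[0,0,3,0],[0,0,6,0],[0,0,9,0],[0,0,11,0],[0,0,13,0],[0,0,14.3,0],[0,0,14.3,0],[0,0,14.3,0],[0,0,14.3,0]]' -1 40; python3 go.py 0.421 -0.1545 0.006 93
python3 - <<'E'
from h import *
c=cam('scene'); im=cv2.cvtColor(c['pixels'],cv2.COLOR_RGB2BGR)
cv2.imwrite('pics/g1.png',cv2.resize(im[80:200,180:360],(720,480)))
E
```

```text
t: 2.53
eef_pos: [0.4219, -0.1558, 0.0071]
tool_rot: [0.001, 0.689, 0.725, 0.0]
contact_force: [0.2, -0.1, 0.3]
gripper_width: 1.001
grasp_force: 0.0
at [ 0.4219 -0.1558  0.0071] th 92.9 t 2.53 tilt 0.0 SHIFT [ 0.14 -0.08  0.11] spin -0.001 w 1.0 F 0.0
```

View pics/g1.png

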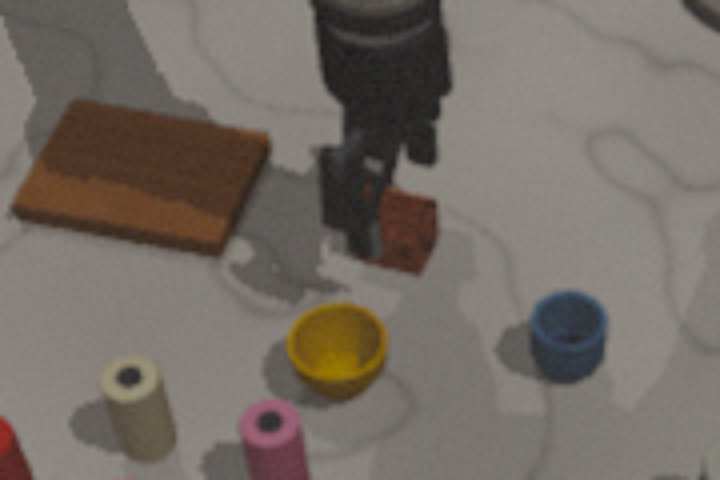

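The fingers straddle the terracotta house, crop (400,230): near finger at (360,225), far finger at (425,140). The offset fits the oblique view. Closing.

```bash
python3 -m jog '[[0,0,0,0],[0,0,0,0],[0,0,0,0],[0,0,0,0],[0,0,0,0],[0,0,0,0],[0,0,0,0],[0,0,0,0]]' 1 40; python3 -m jog '[[0,0,-2,0],[0,0,-5,0],[0,0,-8,0],[0,0,-8,0],[0,0,-8,0]]' ; python3 go.py 0.4494 -0.3813 0.086 100.7
```

```text
t: 3.25
eef_pos: [0.4217, -0.1554, 0.0071]
tool_rot: [0.0, 0.688, 0.725, -0.0]
contact_force: [-1.7, 0.6, 8.6]
gripper_width: 0.449
grasp_force: 38.9
t: 3.67
eef_pos: [0.4225, -0.1558, 0.0878]
tool_rot: [0.002, 0.689, 0.725, 0.001]
contact_force: [0.1, -0.7, -1.2]
gripper_width: 0.452
grasp_force: 40.9
at [ 0.4225 -0.1558  0.0878] th 93.0 t 3.67 tilt 1e-05 SHIFT [-22.66   1.52   0.22] spin -0.135 w 0.45 F 40.9
```

```bash
python3 -m jog '[[-3,0.2,0,-0.02],[-6,0.4,0,-0.05],[-9,0.6,0,-0.08],[-12,0.8,0,-0.1],[-15,1,0,-0.135],[-18,1.2,0,-0.135],[-21,1.4,0,-0.135],[-22.7,1.5,0,-0.135],[-22.7,1.5,0,-0.135],[-22.7,1.5,0,-0.135],[-22.7,1.5,3,-0.135],[-22.7,1.5,5,-0.135],[-22.7,1.5,5.5,-0.135],[-22.7,1.5,5.5,-0.135],[-22.7,1.5,5.5,-0.135]]'; python3 go.py 0.4494 -0.3813 0.026 100.7
```

```text
t: 4.92
eef_pos: [0.4484, -0.3801, 0.0315]
tool_rot: [-0.0, 0.637, 0.77, 0.0]
contact_force: [0.5, -0.2, 0.2]
gripper_width: 0.446
grasp_force: 40.9
at [ 0.4484 -0.3801  0.0315] th 100.8 t 4.92 tilt 0.0 SHIFT [-0.13  0.07  0.55] spin 0.002 w 0.45 F 40.9
```

```bash
python3 -m jog '[[0,0,0.2,0],[0,0,0.4,0],[0,0,0.6,0],[0,0,0.6,0],[0,0,0.6,0]]'; python3 -m jog '[[0,0,0,0],[0,0,0,0],[0,0,0,0],[0,0,0,0],[0,0,0,0],[0,0,0,0],[0,0,-2,0],[0,0,-5,0],[0,0,-9,0],[0,0,-12,0],[0,0,-12,0],[0,0,-12,0]]' -1;  python3 go.py 0.4625 -0.011 0.147 90
```

```text
t: 5.33
eef_pos: [0.4483, -0.3812, 0.0257]
tool_rot: [0.0, 0.638, 0.77, -0.0]
contact_force: [0.6, -0.4, -0.4]
gripper_width: 0.445
grasp_force: 40.9
t: 6.33
eef_pos: [0.4494, -0.382, 0.1476]
tool_rot: [0.002, 0.638, 0.77, -0.0]
contact_force: [-0.6, -1.0, -1.3]
gripper_width: 1.001
grasp_force: 0.0
at [ 0.4494 -0.382   0.1476] th 100.7 t 6.33 tilt 1e-05 SHIFT [36.21  8.18 -0.05] spin 0.187 w 1.0 F 0.0
```

```bash
python3 -m jog '[[36.2,8.2,0,0.187],[36.2,8.2,0,0.187],[36.2,8.2,0,0.187],[36.2,8.2,0,0.187],[36.2,8.2,0,0.187],[36.2,8.2,0,0.187],[36.2,8.2,0,0.187],[36.2,8.2,0,0.187],[36.2,8.2,0,0.187],[36.2,8.2,0,0.187],[36.2,8.2,0,0.187],[36.2,8.2,0,0.187],[36.2,8.2,3,0.187],[36.2,8.2,6,0.187],[36.2,8.2,9,0.187],[36.2,8.2,12,0.187],[36.2,8.2,13.6,0.187],[36.2,8.2,13.6,0.187],[36.2,8.2,13.6,0.187]]'; python3 go.py 0.4625 -0.011 0.009 90
python3 - <<'E'
from h import *
c=cam('scene'); im=cv2.cvtColor(c['pixels'],cv2.COLOR_RGB2BGR)
cv2.imwrite('pics/g2.png',cv2.resize(im[70:210,170:380],(720,480)))
E
```

```text
t: 7.92
eef_pos: [0.4604, -0.0116, 0.0086]
tool_rot: [-0.001, 0.708, 0.706, -0.001]
contact_force: [-0.1, 0.2, 0.3]
gripper_width: 0.999
grasp_force: 0.0
at [ 0.4604 -0.0116  0.0086] th 89.9 t 7.92 tilt 0.0 SHIFT [ 0.06  0.2  -0.04] spin -0.002 w 1.0 F 0.0
```

View pics/g2.png

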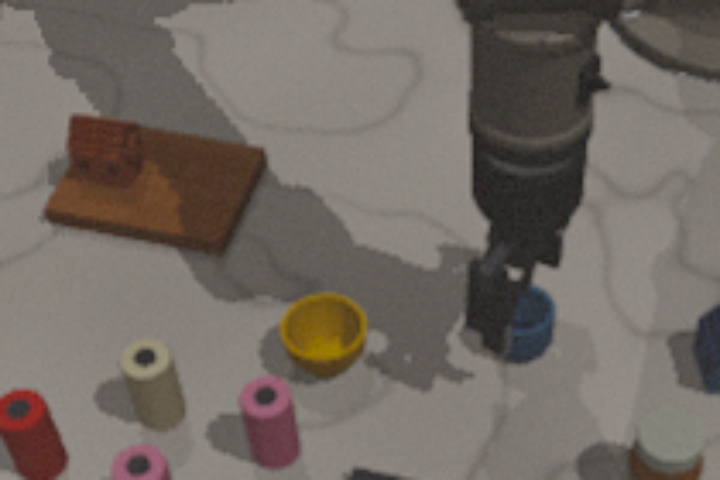

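The terracotta house stands on the left part of the board (crop (105,150)). The fingers straddle the blue pot at (525,325).

```bash
python3 -m jog '[[0,0,0,0],[0,0,0,0],[0,0,0,0],[0,0,0,0],[0,0,0,0],[0,0,0,0],[0,0,0,0],[0,0,0,0]]' 1 30; python3 -m jog '[[0,0,-2,0],[0,0,-5,0],[0,0,-8,0],[0,0,-8,0],[0,0,-8,0]]' ; python3 go.py 0.6717 -0.0249 0.09 99.7
python3 - <<'E'
from h import *
c=cam('top');P=cloud(c); z=P[...,2]; hs=cv2.cvtColor(c['pixels'],cv2.COLOR_RGB2HSV)
x,y=P[...,0],P[...,1]
q=(c['depth']>0)&(abs(x-.44)<.1)&(abs(y+.34)<.1)&(z>.062)&(z<.085)
w=P[q][:,:2].astype(np.float32); print(len(w),cv2.minAreaRect(w),np.percentile(z[q],97))
E
```

```text
t: 8.63
eef_pos: [0.4623, -0.0105, 0.0107]
tool_rot: [0.001, 0.707, 0.707, 0.0]
contact_force: [-2.3, -1.2, 9.8]
gripper_width: 0.558
grasp_force: 29.3
t: 9.05
eef_pos: [0.4629, -0.0104, 0.0912]
tool_rot: [0.002, 0.707, 0.707, 0.001]
contact_force: [-0.6, -0.2, -1.7]
gripper_width: 0.556
grasp_force: 31.9
at [ 0.4629 -0.0104  0.0912] th 90.0 t 9.05 tilt 1e-05 SHIFT [-1.43 20.88  0.21] spin -0.17 w 0.56 F 31.9
145 ((0.44970303773880005, -0.37794655561447144), (0.026058031246066093, 0.04697752743959427), 13.246591567993164) 0.07142978139065714
```

```bash
python3 -m jog '[[-0.2,3,0,-0.02],[-0.4,6,0,-0.05],[-0.6,9,0,-0.08],[-0.8,12,0,-0.1],[-1,15,0,-0.13],[-1.2,18,0,-0.17],[-1.4,20.9,0,-0.17],[-1.4,20.9,0,-0.17],[-1.4,20.9,0,-0.17],[-1.4,20.9,0,-0.17],[-1.4,20.9,3,-0.17],[-1.4,20.9,5,-0.17],[-1.4,20.9,6,-0.17],[-1.4,20.9,6,-0.17],[-1.4,20.9,6,-0.17]]'; python3 go.py 0.6717 -0.0249 0.0257 99.7
```

```text
t: 10.35
eef_pos: [0.6697, -0.0241, 0.0294]
tool_rot: [-0.0, 0.644, 0.765, -0.0]
contact_force: [-0.3, 0.1, -0.3]
gripper_width: 0.558
grasp_force: 32.0
at [ 0.6697 -0.0241  0.0294] th 99.8 t 10.35 tilt 0.0 SHIFT [-0.11  0.18  0.37] spin 0.001 w 0.56 F 32.0
```

```bash
python3 -m jog '[[0,0,0.1,0],[0,0,0.25,0],[0,0,0.4,0],[0,0,0.4,0],[0,0,0.4,0]]'; python3 -m jog '[[0,0,0,0],[0,0,0,0],[0,0,0,0],[0,0,0,0],[0,0,0,0],[0,0,0,0],[0,0,-2,0],[0,0,-5,0],[0,0,-9,0],[0,0,-12,0],[0,0,-12,0],[0,0,-12,0]]' -1;  python3 go.py 0.420 0.1385 0.148 123
```

```text
t: 10.77
eef_pos: [0.6706, -0.0243, 0.0256]
tool_rot: [0.0, 0.645, 0.765, 0.0]
contact_force: [-0.3, 0.4, -1.3]
gripper_width: 0.556
grasp_force: 32.0
t: 11.77
eef_pos: [0.672, -0.024, 0.1479]
tool_rot: [0.002, 0.645, 0.765, 0.001]
contact_force: [-0.0, 0.1, -0.8]
gripper_width: 0.999
grasp_force: 0.0
at [ 0.672  -0.024   0.1479] th 99.7 t 11.77 tilt 1e-05 SHIFT [ 20.27 -22.09  -0.13] spin -0.406 w 1.0 F 0.0
```

```bash
python3 -m jog '[[20.3,-22.1,0,-0.406],[20.3,-22.1,0,-0.406],[20.3,-22.1,0,-0.406],[20.3,-22.1,0,-0.406],[20.3,-22.1,0,-0.406],[20.3,-22.1,0,-0.406],[20.3,-22.1,0,-0.406],[20.3,-22.1,0,-0.406],[20.3,-22.1,0,-0.406],[20.3,-22.1,0,-0.406],[20.3,-22.1,0,-0.406],[20.3,-22.1,3,-0.406],[20.3,-22.1,6,-0.406],[20.3,-22.1,9,-0.406],[20.3,-22.1,12,-0.406],[20.3,-22.1,13.7,-0.406],[20.3,-22.1,13.7,-0.406],[20.3,-22.1,13.7,-0.406]]'; python3 go.py 0.420 0.1385 0.010 123
python3 - <<'E'
from h import *
c=cam('scene'); im=cv2.cvtColor(c['pixels'],cv2.COLOR_RGB2BGR)
cv2.imwrite('pics/g3.png',cv2.resize(im[110:270,250:490],(720,480)))
E
```

```text
t: 13.27
eef_pos: [0.4183, 0.1379, 0.0075]
tool_rot: [-0.001, 0.478, 0.879, -0.001]
contact_force: [0.6, -0.3, 1.3]
gripper_width: 0.999
grasp_force: 0.0
at [0.4183 0.1379 0.0075] th 122.9 t 13.27 tilt 0.0 SHIFT [-0.04  0.17 -0.25] spin -0.001 w 1.0 F 0.0
```

View pics/g3.png

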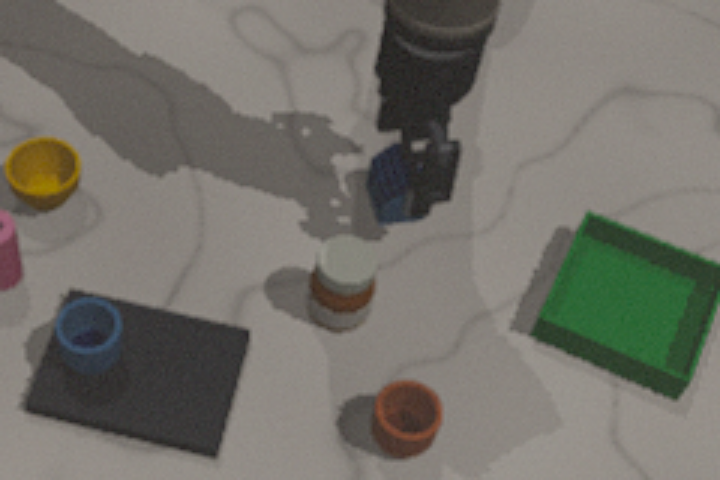

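The blue pot stands upright on the shelf (crop (88,335)), and the fingers straddle the blue house at (405,180). Raising slightly and closing.

```bash
python3 -m jog '[[0,0,-0.2,0],[0,0,-0.2,0],[0,0,-0.2,0],[0,0,-0.2,0],[0,0,-0.2,0],[0,0,-0.2,0],[0,0,-0.2,0],[0,0,-0.2,0],[0,0,-0.2,0]]' 1 40; python3 -m jog '[[0,0,-2,0],[0,0,-5,0],[0,0,-8,0],[0,0,-10,0],[0,0,-10,0],[0,0,-10,0]]' ; python3 go.py 0.6583 0.0539 0.11 99.7
```

```text
t: 14.07
eef_pos: [0.4193, 0.1385, 0.0116]
tool_rot: [0.001, 0.477, 0.879, 0.0]
contact_force: [-0.8, -1.9, 9.1]
gripper_width: 0.525
grasp_force: 39.6
t: 14.57
eef_pos: [0.4192, 0.1383, 0.1115]
tool_rot: [0.001, 0.478, 0.879, 0.001]
contact_force: [-0.1, -0.5, -1.1]
gripper_width: 0.526
grasp_force: 42.1
at [0.4192 0.1383 0.1115] th 123.0 t 14.57 tilt 1e-05 SHIFT [-20.09  15.47   0.23] spin 0.406 w 0.53 F 42.1
```

```bash
python3 -m jog '[[-2.4,1.9,0,0.05],[-4.8,3.7,0,0.1],[-7.2,5.5,0,0.15],[-9.6,7.4,0,0.2],[-12,9.2,0,0.25],[-14.4,11.1,0,0.3],[-16.8,12.9,0,0.35],[-19.2,14.8,0,0.406],[-20.1,15.5,0,0.406],[-20.1,15.5,0,0.406],[-20.1,15.5,0,0.406],[-20.1,15.5,3,0.406],[-20.1,15.5,6,0.406],[-20.1,15.5,8,0.406],[-20.1,15.5,8,0.406],[-20.1,15.5,8,0.406]]'; python3 go.py 0.6583 0.0539 0.0266 99.7
```

```text
t: 15.9
eef_pos: [0.6555, 0.0552, 0.0291]
tool_rot: [-0.001, 0.644, 0.765, -0.001]
contact_force: [0.1, -0.1, -0.4]
gripper_width: 0.526
grasp_force: 44.9
at [0.6555 0.0552 0.0291] th 99.9 t 15.9 tilt 1e-05 SHIFT [-0.17  0.26  0.24] spin 0.003 w 0.53 F 44.9
```

```bash
python3 -m jog '[[0,0,0.1,0],[0,0,0.2,0],[0,0,0.3,0],[0,0,0.3,0],[0,0,0.3,0]]'; python3 -m jog '[[0,0,0,0],[0,0,0,0],[0,0,0,0],[0,0,0,0],[0,0,0,0],[0,0,0,0],[0,0,-2,0],[0,0,-5,0],[0,0,-9,0],[0,0,-12,0],[0,0,-12,0],[0,0,-12,0]]' -1;  python3 go.py 0.630 0.216 0.148 105
```

```text
t: 16.32
eef_pos: [0.6579, 0.0543, 0.0278]
tool_rot: [0.0, 0.645, 0.765, 0.0]
contact_force: [0.1, -0.6, -0.4]
gripper_width: 0.528
grasp_force: 44.9
t: 17.32
eef_pos: [0.6593, 0.0547, 0.1498]
tool_rot: [0.002, 0.645, 0.765, 0.002]
contact_force: [-0.4, -0.7, -0.2]
gripper_width: 0.998
grasp_force: 0.0
at [0.6593 0.0547 0.1498] th 99.7 t 17.32 tilt 1e-05 SHIFT [16.39 -0.16  0.17] spin -0.092 w 1.0 F 0.0
```

```bash
python3 -m jog '[[16.4,-0.2,0,-0.09],[16.4,-0.2,0,-0.09],[16.4,-0.2,0,-0.09],[16.4,-0.2,0,-0.09],[16.4,-0.2,0,-0.09],[16.4,-0.2,0,-0.09],[16.4,-0.2,0,-0.09],[16.4,-0.2,0,-0.09],[16.4,-0.2,3,-0.09],[16.4,-0.2,6,-0.09],[16.4,-0.2,9,-0.09],[16.4,-0.2,12,-0.09],[16.4,-0.2,13.8,-0.09],[16.4,-0.2,13.8,-0.09],[16.4,-0.2,13.8,-0.09],[16.4,-0.2,13.8,-0.09]]'; python3 go.py 0.630 0.216 0.010 105
python3 - <<'E'
from h import *
c=cam('scene'); im=cv2.cvtColor(c['pixels'],cv2.COLOR_RGB2BGR)
cv2.imwrite('pics/g4.png',cv2.resize(im[130:290,240:480],(720,480)))
E
```

```text
t: 18.65
eef_pos: [0.6293, 0.2151, 0.0107]
tool_rot: [0.001, 0.61, 0.792, 0.001]
contact_force: [-0.5, -0.3, 1.6]
gripper_width: 1.0
grasp_force: 0.0
at [0.6293 0.2151 0.0107] th 104.8 t 18.65 tilt 0.0 SHIFT [0.07 0.09 0.07] spin -0.003 w 1.0 F 0.0
```

View pics/g4.png

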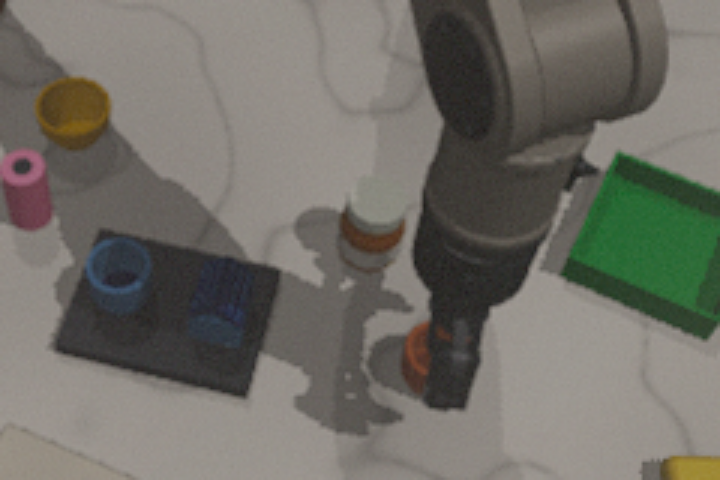

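Blue pot (118,275) and blue house (220,300) stand apart on the shelf, and the terracotta pot at (425,360) is between the fingers. Closing.

```bash
python3 -m jog '[[0,0,0,0],[0,0,0,0],[0,0,0,0],[0,0,0,0],[0,0,0,0],[0,0,0,0],[0,0,0,0],[0,0,0,0]]' 1 30; python3 -m jog '[[0,0,-2,0],[0,0,-5,0],[0,0,-9,0],[0,0,-12,0],[0,0,-12,0],[0,0,-12,0]]' ; python3 go.py 0.4346 -0.3027 0.132 100.7
```

```text
t: 19.37
eef_pos: [0.6287, 0.2159, 0.0106]
tool_rot: [0.001, 0.609, 0.793, 0.001]
contact_force: [-0.5, -1.5, 5.7]
gripper_width: 0.557
grasp_force: 30.7
t: 19.87
eef_pos: [0.6293, 0.2163, 0.1317]
tool_rot: [0.001, 0.61, 0.793, 0.002]
contact_force: [-0.7, -0.1, -1.6]
gripper_width: 0.557
grasp_force: 31.7
at [0.6293 0.2163 0.1317] th 104.9 t 19.87 tilt 1e-05 SHIFT [-45.16 -32.15  -0.18] spin 0.073 w 0.56 F 31.7
```

```bash
python3 -m jog '[[-1.6,-1.1,0,0],[-4.5,-3.2,0,0],[-7.5,-5.3,0,0.02],[-10.5,-7.5,0,0.03],[-13.5,-9.6,0,0.04],[-16.5,-11.7,0,0.05],[-19.5,-13.9,0,0.06],[-22.5,-16,0,0.07],[-25.5,-18.2,0,0.07],[-28.5,-20.3,0,0.07],[-31.5,-22.4,0,0.07],[-34.5,-24.6,0,0.07],[-37.5,-26.7,0,0.07],[-40.5,-28.8,0,0.07],[-43.5,-31,0,0.07],[-45.2,-32.2,0,0.07],[-45.2,-32.2,0,0.07],[-45.2,-32.2,0,0.07],[-45.2,-32.2,0,0.07]]'; python3 go.py 0.4346 -0.3027 0.0289 100.7
```

```text
t: 21.45
eef_pos: [0.4328, -0.3026, 0.1285]
tool_rot: [-0.001, 0.637, 0.771, 0.0]
contact_force: [0.6, 0.6, -0.5]
gripper_width: 0.553
grasp_force: 31.7
at [ 0.4328 -0.3026  0.1285] th 100.9 t 21.45 tilt 0.0 SHIFT [-0.06  0.18  9.96] spin 0.004 w 0.55 F 31.7
```

```bash
python3 -m jog '[[0,0,3,0],[0,0,6,0],[0,0,8.5,0],[0,0,9.5,0],[0,0,10,0],[0,0,10,0],[0,0,10,0],[0,0,10,0]]'; python3 go.py 0.4346 -0.3027 0.0288 100.7
```

```text
t: 22.12
eef_pos: [0.4343, -0.3037, 0.0304]
tool_rot: [0.001, 0.636, 0.771, 0.0]
contact_force: [-0.4, -0.6, -0.7]
gripper_width: 0.556
grasp_force: 32.0
at [ 0.4343 -0.3037  0.0304] th 100.9 t 22.12 tilt 0.0 SHIFT [0.1  0.05 0.16] spin 0.004 w 0.56 F 32.0
```

```bash
python3 -m jog '[[0,0,0.1,0],[0,0,0.15,0],[0,0,0.2,0],[0,0,0.2,0]]'; python3 -m jog '[[0,0,0,0],[0,0,0,0],[0,0,0,0],[0,0,0,0],[0,0,0,0],[0,0,0,0],[0,0,-2,0],[0,0,-5,0],[0,0,-9,0],[0,0,-12,0],[0,0,-12,0],[0,0,-12,0]]' -1;  python3 go.py 0.6315 -0.221 0.148 90
```

```text
t: 22.45
eef_pos: [0.4337, -0.3041, 0.0283]
tool_rot: [0.001, 0.637, 0.771, -0.0]
contact_force: [-1.5, 0.9, 6.9]
gripper_width: 0.554
grasp_force: 32.7
t: 23.45
eef_pos: [0.4342, -0.3047, 0.1493]
tool_rot: [0.002, 0.637, 0.771, -0.0]
contact_force: [-0.0, -0.1, -0.3]
gripper_width: 0.998
grasp_force: 0.0
at [ 0.4342 -0.3047  0.1493] th 100.9 t 23.45 tilt 1e-05 SHIFT [ 4.5  20.96  0.17] spin 0.19 w 1.0 F 0.0
```

```bash
python3 -m jog '[[4.5,21,0,0.19],[4.5,21,0,0.19],[4.5,21,0,0.19],[4.5,21,0,0.19],[4.5,21,0,0.19],[4.5,21,0,0.19],[4.5,21,0,0.19],[4.5,21,0,0.19],[4.5,21,0,0.19],[4.5,21,0,0.19],[4.5,21,3,0.19],[4.5,21,5,0.19],[4.5,21,5,0.19],[4.5,21,5,0.19]]' -0.5; python3 go.py 0.6315 -0.221 0.026 90
python3 - <<'E'
from h import *
c=cam('scene'); im=cv2.cvtColor(c['pixels'],cv2.COLOR_RGB2BGR)
cv2.imwrite('pics/g5.png',cv2.resize(im[80:240,140:380],(720,480)))
E
```

```text
t: 24.62
eef_pos: [0.6291, -0.2211, 0.0968]
tool_rot: [-0.001, 0.708, 0.707, -0.001]
contact_force: [0.5, 0.5, 0.8]
gripper_width: 0.751
grasp_force: 0.0
at [ 0.6291 -0.2211  0.0968] th 89.9 t 24.62 tilt 0.0 SHIFT [0.01 0.26 7.08] spin -0.001 w 0.75 F 0.0
```

View pics/g5.png

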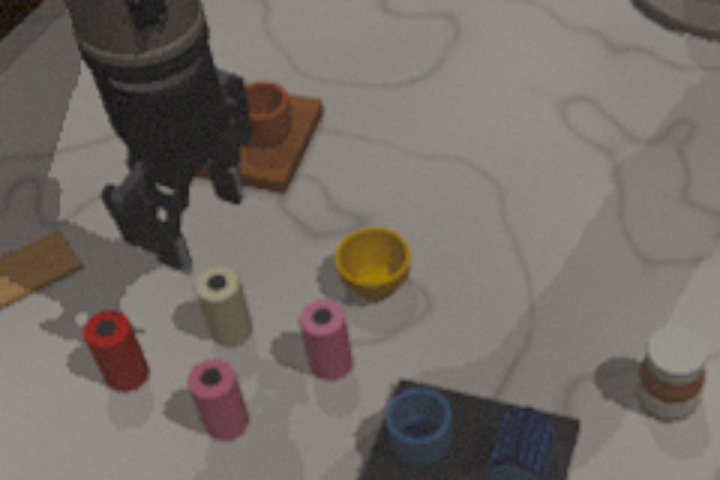

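Fingers hang over the cream post (crop (220,300)), which sits below their midpoint, clear of the pink and red ones. Terracotta pot on the board at (265,112).

```bash
python3 -m jog '[[0,0,2,0],[0,0,4,0],[0,0,6,0],[0,0,7,0],[0,0,7,0],[0,0,7,0]]' && python3 -m jog '[[0,0,0,0],[0,0,0,0],[0,0,0,0],[0,0,0,0],[0,0,0,0],[0,0,0,0],[0,0,0,0],[0,0,0,0]]' 1 40; python3 -m jog '[[0,0,-2,0],[0,0,-5,0],[0,0,-9,0],[0,0,-12,0],[0,0,-14,0],[0,0,-14,0],[0,0,-14,0]]' ; python3 go.py 0.448 0.345 0.15 85.3
```

```text
t: 25.17
eef_pos: [0.6313, -0.2204, 0.0285]
tool_rot: [0.0, 0.707, 0.707, 0.0]
contact_force: [0.0, 1.0, 0.2]
gripper_width: 0.747
grasp_force: 0.0
t: 25.83
eef_pos: [0.6321, -0.2204, 0.0293]
tool_rot: [0.001, 0.707, 0.707, 0.001]
contact_force: [-1.1, 0.3, 6.6]
gripper_width: 0.398
grasp_force: 39.5
t: 26.42
eef_pos: [0.6314, -0.2203, 0.1688]
tool_rot: [0.001, 0.707, 0.707, 0.0]
contact_force: [-0.6, 0.8, -2.2]
gripper_width: 0.401
grasp_force: 40.5
at [ 0.6314 -0.2203  0.1688] th 90.0 t 26.42 tilt 0.0 SHIFT [ 56.53 -18.35   1.78] spin 0.082 w 0.4 F 40.5
```

```bash
python3 -m jog '[[2,-0.6,0,0],[5,-1.6,0,0],[8.5,-2.8,0,0.02],[12,-3.9,0,0.03],[15.5,-5,0,0.04],[19,-6.2,0,0.05],[22.5,-7.3,0,0.06],[26,-8.4,0,0.07],[29.5,-9.6,0,0.08],[33,-10.7,0,0.08],[36.5,-11.8,0,0.08],[40,-13,0,0.08],[43.5,-14.1,0,0.08],[47,-15.3,0,0.08],[50.5,-16.4,0,0.08],[54,-17.5,0,0.08],[56.5,-18.4,0,0.08],[56.5,-18.4,0,0.08],[56.5,-18.4,0,0.08],[56.5,-18.4,0,0.08]]'; python3 go.py 0.448 0.345 0.0333 85.3
```

```text
t: 28.08
eef_pos: [0.4464, 0.3434, 0.1658]
tool_rot: [0.0, 0.735, 0.678, -0.002]
contact_force: [-0.1, -0.1, -1.6]
gripper_width: 0.402
grasp_force: 40.5
at [0.4464 0.3434 0.1658] th 85.4 t 28.08 tilt 0.0 SHIFT [ 0.2   0.17 13.25] spin 0.002 w 0.4 F 40.5
```

```bash
python3 -m jog '[[0,0,3,0],[0,0,6,0],[0,0,9,0],[0,0,11.5,0],[0,0,12.8,0],[0,0,13.1,0],[0,0,13.1,0],[0,0,13.1,0]]'; python3 go.py 0.448 0.345 0.0333 85.3
```

```text
t: 28.75
eef_pos: [0.4477, 0.3451, 0.0375]
tool_rot: [0.0, 0.735, 0.678, 0.001]
contact_force: [0.3, 0.4, -0.6]
gripper_width: 0.398
grasp_force: 40.5
at [0.4477 0.3451 0.0375] th 85.4 t 28.75 tilt 0.0 SHIFT [-0.01  0.03  0.42] spin 0.001 w 0.4 F 40.5
```

```bash
python3 -m jog '[[0,0,0.2,0],[0,0,0.35,0],[0,0,0.45,0],[0,0,0.45,0],[0,0,0.45,0]]'
```

```text
t: 29.17
eef_pos: [0.4477, 0.3456, 0.0333]
tool_rot: [0.0, 0.735, 0.678, 0.001]
contact_force: [-0.1, -0.6, 5.8]
gripper_width: 0.4
grasp_force: 41.1
```

Contact with the floor felt; release partially, rise and retreat.

```bash
python3 -m jog '[[0,0,0,0],[0,0,0,0],[0,0,0,0],[0,0,0,0],[0,0,0,0],[0,0,-2,0],[0,0,-5,0],[0,0,-9,0],[0,0,-13,0],[0,0,-17,0],[0,0,-20,0],[10,0,-25,0],[10,0,-25,0],[10,0,-25,0],[10,0,-25,0],[10,0,-25,0],[10,0,-25,0],[10,0,-25,0]]' -0.3
python3 - <<'E'
from h import *
T=cam('top'); S=cam('scene'); save(T,'end_top.png'); save(S,'end_scene.png'); print(bot.get_obs()['contact_force'],bot.get_obs()['grasp_force'])
for c,off in((T,0),(S,0)):
    P=cloud(c);x,y,z=P[...,0],P[...,1],P[...,2]
    for n,(cx,cy),r,h0,h1 in(('clay_house',(.4494,-.3813),.035,.06,.09),('clay_pot',(.4346,-.3027),.035,.053,.075),('blue_pot',(.6717,-.0249),.035,.05,.07),('blue_house',(.6583,.0539),.035,.058,.08),('post',(.448,.345),.045,.062,.08),('jar',(.541,.1315),.04,.06,.08),('bowl',(.537,-.136),.05,.034,.05)):
        q=(c['depth']>0)&(np.hypot(x-cx,y-cy)<r)&(z>h0)&(z<h1); 
        if q.sum()<5: print(n,'none'); continue
        w=P[q][:,:2].astype(np.float32); a=cv2.minAreaRect(w); print(n,np.round(a[0],4),np.round(a[1],3),'ztop %.3f'%np.percentile(z[q],97))
E
```

```text
t: 30.67
eef_pos: [0.4551, 0.4427, 0.2808]
tool_rot: [0.001, 0.735, 0.678, -0.001]
contact_force: [-0.2, 0.4, -0.8]
gripper_width: 0.65
grasp_force: 0.0
[ 0.59330459 -0.45572473 -0.61593807] 0.0
clay_house [ 0.448  -0.3783] [0.027 0.047] ztop 0.072
clay_pot [ 0.4329 -0.3011] [0.048 0.048] ztop 0.062
blue_pot [ 0.6691 -0.0221] [0.047 0.048] ztop 0.061
blue_house [0.6571 0.0573] [0.047 0.027] ztop 0.069
post [0.4473 0.344 ] [0.034 0.034] ztop 0.072
jar [0.5408 0.1333] [0.044 0.044] ztop 0.071
bowl [ 0.5364 -0.134 ] [0.061 0.062] ztop 0.042
clay_house [ 0.4503 -0.3821] [0.028 0.046] ztop 0.072
clay_pot [ 0.4365 -0.3052] [0.049 0.048] ztop 0.062
blue_pot [ 0.6724 -0.0261] [0.048 0.047] ztop 0.059
blue_house [0.659 0.053] [0.047 0.026] ztop 0.069
post [0.4491 0.3422] [0.035 0.034] ztop 0.071
jar [0.5431 0.1296] [0.048 0.044] ztop 0.071
bowl [ 0.5386 -0.1383] [0.062 0.062] ztop 0.042
```

View pics/end_scene.png

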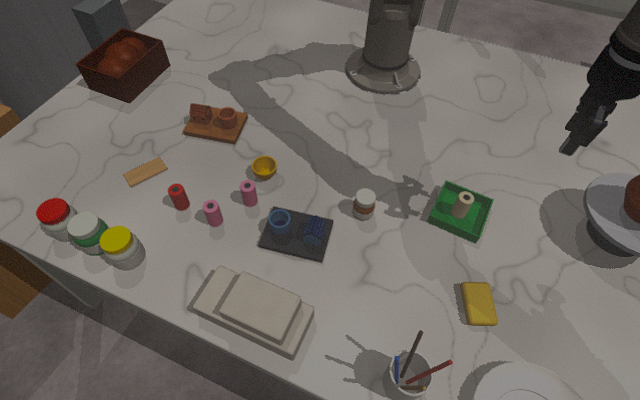

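All five stand in place: terracotta on the board (215,117), blue on the shelf (295,228, about 80 mm apart), post in the box (463,204). Their heights fit, the jar and bowl are unmoved, and the arm is clear.

```bash
python3 -c "
from station import bot
print(bot.hand_in())"
```

```text
the job is handed in; nothing more can be done
None
```

The job is handed in at about 31 s with no verdict shown: both terracotta pieces are on the ware board, both blue pieces are about 80 mm apart (centre to centre) on the kiln shelf, and the cream post is in the green box; the last camera check showed all five upright and released, with the glaze jar and yellow bowl unmoved.

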